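# Park a long tube rack behind a post in the scanner's bay

### The job

The long blue tube rack lies on the bench in front of the rack scanner, and a short steel post stands in the mouth of the scanner's bay. Using only gentle pushes with the fingertips on the rack's ends and sides, pivot it so that one end slips in behind the post, then swing the other end in, until the rack sits fully inside the bay, flush along the back wall. Never pinch, lift, tip or ram the rack, and leave the other things on the bench where they are.

Things in the scene. Friction and masses are not known exactly. Their poses are not given: they have to be found in the camera images.
- rack: Loose blue tube rack, 0.2 to 0.4 kg, ten capped tubes fixed in it: 40 mm wide (its x), 200 mm long (its y, roughly along the bay at the start), block 30 mm high, cap tops at 43 mm. Both ends alike. Origin: centre of the underside. Slides at a push of some 2 to 9 N; does not tip if pushed below 30 mm height.
- dock: White scanner, fixed, 45 mm high; open-topped bay on the robot side, floor is the bare bench. Origin: bench level, middle of the face of the bay's back wall; x into the machine (away from the robot, within 10 degrees), y along the wall. Bay: 260 mm long between two grey cheeks (12 mm thick, 28 mm high) that reach from the wall to x = -70 mm.
- post: Fixed steel rod with red top, 12 mm diameter, 70 mm high, in the bay's mouth. Origin: its axis at bench level. In the dock's frame it is at x = -68 mm and y = +55 or -55 mm (varies): 62 mm clear to the back wall, 179 mm clear to the farther cheek. At the mirrored place is a dark plug, level with the bench, that stops nothing.
- tape: Roll of white tape lying flat, bystander: 84 mm diameter, 40 mm high. Origin: centre of underside.
- jar: Amber jar with orange cap, bystander: 44 mm diameter, 65 mm high. Origin: centre of underside.
- tipbox: Yellow and white pipette-tip box, bystander: 85 x 120 x 55 mm. Origin: centre of underside.
- minirack: Red block rack, bystander: 50 x 60 x 35 mm. Origin: centre of underside.
- pipette: White and blue pipette lying on the bench, bystander: about 205 mm long (its x), 34 mm wide, 26 mm high. Origin: near its middle, at bench level.
- beaker: Glass beaker, bystander: 70 mm rim diameter, 75 mm high. Origin: centre of underside.

How it is judged:
At the end, for the whole second after the job is handed in: The rack stands on the bench between the two cheeks, behind the post, its far side within 6 mm of the bay's back wall at its middle and parallel to the wall within 0.06 rad, at rest (x of rack in the frame of dock above -0.026 m and angle between the y axis of rack and the y axis of dock, either way round below 0.06 rad and y of rack in the frame of dock between -0.034 and 0.034 m and height (world z) of rack below 0.006 m and angle between rack's own z axis and vertical below 0.1 rad and linear speed of rack below 0.01 m/s); the robot touches nothing.
It fails at once if the rack is squeezed or rammed (over 60 N in all between the fingers and the rack) (contact force between the fingers and rack above 60 N).
It fails at once if the rack is lifted or carried (its underside's centre more than 10 mm off the bench) (height (world z) of rack above 0.01 m).
It fails at once if the rack is tipped by more than 0.2 rad (angle between rack's own z axis and vertical above 0.2 rad).
It fails at once if a bystander is moved by more than 20 mm (distance of any of tape, jar, tipbox, minirack, pipette, beaker from where it was at the start of the episode above 0.02 m).
It also fails if it takes over 72 s, if anything falls off the work surface, if the arm or the gripper's body presses on something with over 40 N, if the wrist force passes 120 N, or if a joint passes its speed limit or range.

### The arm

A 6-joint arm with a two-finger parallel gripper is mounted at the origin on the work surface. World frame = base frame: x ahead of the robot, y to its left, z up, the work surface at z = 0. Lengths are in m, angles in rad, forces in N, time in s.
With the tool pointing down it reaches from about 0.3 to 0.825 m from the base axis. Payload 5.4 kg.
Tool frame: the origin (TCP) lies at the very end of the fingers, on their centre line; the grasp point (between the pads) lies 19 mm behind it; z points along the fingers, y is the line along which they close (so a half turn about z gives the same grasp; the last joint's range is limited). The gripper opens to 92 mm and grips with 3 to 60 N. Pads are 20 mm wide; open, the fingers measure 128 mm over their backs; the gripper's body (75 mm by 189 mm) begins 69 mm behind the grasp point.
Start: joints at [1.014, 0.158, 1.597, -0, 1.386, -0.21], TCP at [0.195, 0.541, 0.215] pointing down, gripper open.
Joint ranges: [-2.91, 2.91], [-0.94, 2.29], [0.18, 2.7], [-1.29, 4.43], [0.17, 2.64], [-3, 3]. Speed limits (rad/s): [2.57, 2.57, 3.14, 3.14, 3.14, 3.14].

### API

Orientations are given as a rotation vector (axis times angle).
In Python, from workcell import bot gives the robot as it stands. Calls block until the motion is done:
- bot.goto(position, orientation): joint-space move of the TCP to a pose.
- bot.line_to(position, rot=None, max_speed=0.15): straight line of the TCP; rot=None keeps the orientation; max_speed is the mean speed in m/s.
- bot.set_joints(angles): joint-space move.
- bot.set_gripper(opening, newtons=None): opening from 0.0 (shut) to 1.0 (fully open); newtons is the grip in N (None keeps the last); returns when the fingers have stopped.
- bot.hold(seconds).
- bot.inverse_kinematics(position, orientation): joint angles nearest the present ones, or None.
- bot.read_camera(name): name is "scene" or "side" or "wrist"; returns a dict with "pixels" (480x640x3 uint8, blue, green, red), "fx", "fy", "cx", "cy" (pixels), "R" (3x3) and "t" (3): a world point X has camera coordinates R X + t. Camera axes: x right, y down, z forward; pixel columns grow to the right and rows downward; lengths in m; the calibration is good to about 2 mm. A picture is of the moment at which its call begins. There is no depth.
A pose or a line that the arm cannot do raises bot.MotionError and nothing moves.
- bot.job_done(): hands the job in; it is judged then, once.
Readings, each from a call of its own:
- bot.current_clock(): time.
- bot.current_joints(): joint angles.
- bot.current_joint_vel(): joint speeds.
- bot.current_effort(): joint torques, N m.
- bot.current_ee_pos(): TCP position.
- bot.current_tool_rot(): TCP orientation.
- bot.current_contact_force(): force on the tool from outside, world axes, zero at the start.
- bot.current_ft_torque(): the same for the moment, N m.
- bot.current_opening(): opening from 0.0 (shut) to 1.0 (fully open).
- bot.current_grip_force(): force on a finger pad.
Only numpy, scipy, OpenCV 4.12 (cv2) and the standard library are available. Lean on these libraries where they do the work, as an engineer would, in place of code of your own. Each camera call takes 0.05 s, during which the arm holds its last target. There are 200 camera calls.

## Working session

There is one attempt and no reset: what is moved stays moved. The work goes in short steps, each a Python script; the robot and the scene stay as the last script left them, time stands still between calls to the robot, and variables do not carry over. Pictures are saved under pics/ and viewed, at most 10 in all, crops included, and the job is handed in when it is done.

```bash
mkdir -p pics; ls
python3 - <<'E'
from workcell import bot
import cv2,numpy as np
for n in("scene","side"):
    c=bot.read_camera(n); cv2.imwrite(f"pics/{n}0.png",c["pixels"]); print(n,c["fx"],c["cx"],c["cy"],(-c["R"].T@c["t"]).round(3))
print(bot.current_clock(),bot.current_tool_rot())
E
```

```text
pics
scene 461.3375176144498 320.77061737288534 240.81592573691523 [1.431 0.257 0.743]
side 517.9236264701404 315.70396281628985 235.66061027029824 [ 0.018 -0.801  0.618]
0.1 [-5.41852151e-01 -3.09389869e+00  2.51539620e-03]
```

View pics/scene0.png

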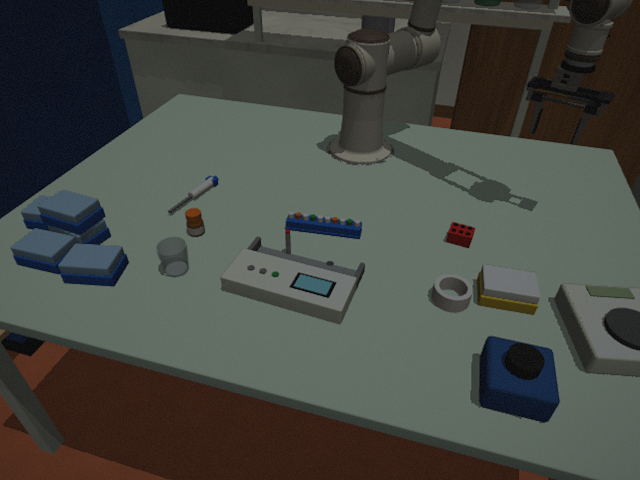

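View pics/side0.png

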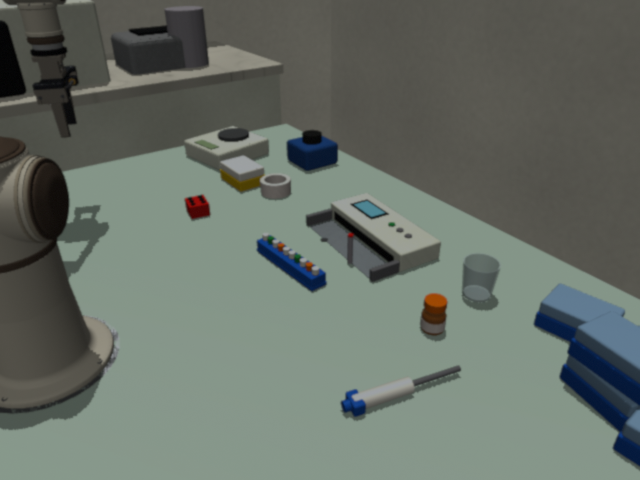

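The post is on the dock's -y side, with the rack in front of the bay. The jar and beaker are off at -y; the tape, minirack and tipbox are at +y. I'll enlarge both views to measure.

Run:
```python
import cv2
a=cv2.imread("pics/scene0.png")[200:320,215:375]; cv2.imwrite("pics/sceneC.png",cv2.convertScaleAbs(cv2.resize(a,None,fx=5,fy=5,interpolation=cv2.INTER_CUBIC),alpha=1.6))
a=cv2.imread("pics/side0.png")[185:305,245:445]; cv2.imwrite("pics/sideC.png",cv2.convertScaleAbs(cv2.resize(a,None,fx=4,fy=4,interpolation=cv2.INTER_CUBIC),alpha=1.6))
```

```text
(no output)
```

View pics/sceneC.png

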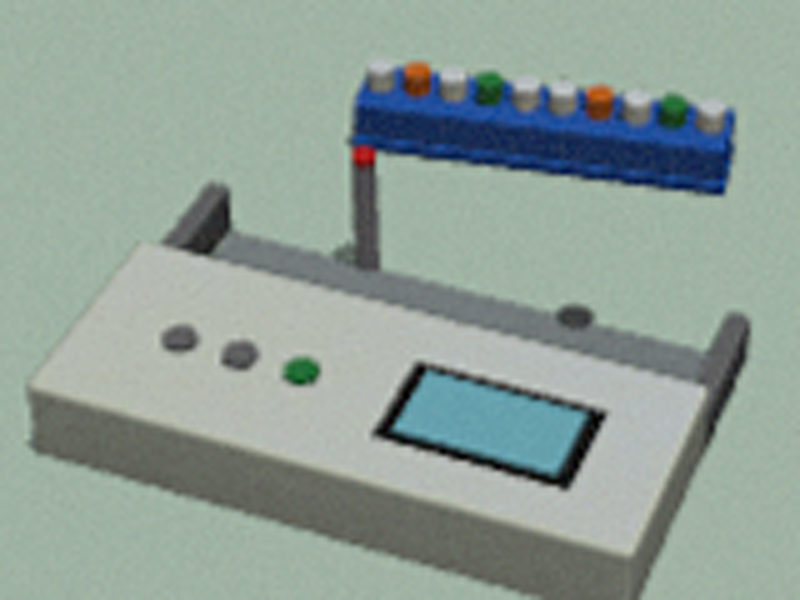

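View pics/sideC.png

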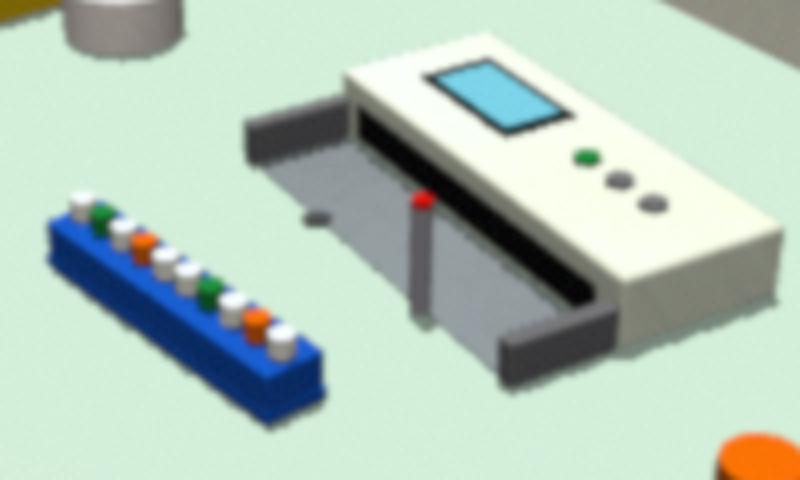

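```bash
cat > h.py <<'E'
import numpy as np,cv2
from workcell import bot
def px2w(c,u,v,z):
    d=c["R"].T@np.array([(u-c["cx"])/c["fx"],(v-c["cy"])/c["fy"],1]); o=-c["R"].T@c["t"]
    return (o+d*(z-o[2])/d[2])[:2]
def w2px(c,X):
    p=c["R"]@np.array(X)+c["t"]; return np.array([c["fx"]*p[0]/p[2]+c["cx"],c["fy"]*p[1]/p[2]+c["cy"]])
E
python3 - <<'E'
from h import *
pts={"scene":(5,215,200,dict(wallN=(148,243,.045),wallP=(705,385,.045),plug=(575,317,0),posttop=(364,150,.07),cap0=(380,66,.043),cap9=(712,108,.043),rb0=(352,147,0),rb1=(722,190,0))),
"side":(4,245,185,dict(wallN=(622,280,.045),wallP=(347,76,.045),plug=(317,219,0),posttop=(424,198,.07),postbase=(422,322,0),cap0=(282,333,.043),cap9=(84,196,.043),chN=(508,388,0),chP=(248,162,0),rbN=(270,427,0),rbNf=(323,397,0),rtN=(268,378,.03),rtP=(48,222,.03)))}
for n,(s,u0,v0,d) in pts.items():
    c=bot.read_camera(n)
    for k,(u,v,z) in d.items(): print(n,k,px2w(c,u/s+u0,v/s+v0,z).round(4))
E
```

```text
scene wallN [ 0.6659 -0.1388]
scene wallP [0.6851 0.1358]
scene plug [0.6081 0.0566]
scene posttop [ 0.5977 -0.0536]
scene cap0 [ 0.4927 -0.082 ]
scene cap9 [0.4777 0.0934]
scene rb0 [ 0.5105 -0.0928]
scene rb1 [0.4887 0.104 ]
side wallN [ 0.6617 -0.147 ]
side wallP [0.6814 0.1243]
side plug [0.6113 0.0559]
side posttop [ 0.6027 -0.0556]
side postbase [ 0.5956 -0.0659]
side cap0 [ 0.4922 -0.0852]
side cap9 [0.4782 0.0909]
side chN [ 0.5947 -0.1398]
side chP [0.6158 0.1365]
side rbN [ 0.4758 -0.0981]
side rbNf [ 0.5122 -0.0922]
side rtN [ 0.4751 -0.098 ]
side rtP [0.458  0.0972]
```

Readings from the crops (full-crop pixels):
- **Post:** the red top is at scene crop (364,150) and side crop (424,198).
- **Rack caps:** they run from (380,66) to (712,108) in the scene crop.
- **Plug:** (575,317) in the scene crop.

Spacings agree with the task: post to plug is 111 mm (110 expected) and rack length is about 198 mm. This gives the dock at about (0.673, -0.005) with yaw -0.076, and the rack at (-188, -5) mm with +0.158 rad in the dock frame.

Next I'll write the helpers, including a rack pose fit on the blue silhouette, then do a short end push.

```bash
cat >> h.py <<'E'
from scipy.optimize import minimize
PSI=-0.076; O=np.array([.673,-.005])
rot2=lambda a:np.array([[np.cos(a),-np.sin(a)],[np.sin(a),np.cos(a)]])
RD=rot2(PSI); POST=np.array([-.068,-.055])
def uw(p,u,w):   # rack-frame (u to the -y end, w = rack x) -> dock frame; p=(x,y,theta)
    return np.array(p[:2])+rot2(p[2])@np.array([w,-u])
def post_uw(p):
    q=rot2(p[2]).T@(POST-np.array(p[:2])); return np.array([-q[1],q[0]])
def fit(p0,views=("scene","side"),full=False):
    """rack pose (dock frame) from the blue silhouette"""
    data=[]
    for n in views:
        c=bot.read_camera(n); hsv=cv2.cvtColor(c["pixels"],cv2.COLOR_BGR2HSV)
        m=cv2.inRange(hsv,(105,130,30),(130,255,255))
        roi=np.zeros_like(m); cv2.fillConvexPoly(roi,hull(c,p0).astype(int),255); roi=cv2.dilate(roi,np.ones((41,41)))
        m&=roi; pts=cv2.findNonZero(m); h=cv2.convexHull(pts)
        data.append((c,cv2.contourArea(h),h.astype(np.float32)))
    def cost(p):
        s=0
        for c,a,h in data:
            k=hull(c,p).astype(np.float32); i=cv2.intersectConvexConvex(k[:,None],h)[0]
            s+=(a+cv2.contourArea(k)-2*i)/a
        return s
    sim=np.array(p0)+np.vstack([np.zeros(3),np.diag([.015,.015,.1])])
    r=minimize(cost,p0,method="Nelder-Mead",options=dict(initial_simplex=sim,xatol=1e-4,fatol=1e-4))
    print("fit",r.x.round(4),"cost",round(r.fun,3),"post u,w",post_uw(r.x).round(3)); return r.x
def hull(c,p):
    P=[]
    for u in(-.1,.1):
        for w in(-.02,.02):
            for z in(0,.03):
                P.append(w2px(c,[*(O+RD@uw(p,u,w)),z]))
    return cv2.convexHull(np.array(P,np.float32))[:,0]
def pose(p,u,w,end,z=.012):
    """tool pose: tool x along rack x (side push) or along the rack's axis (end push)"""
    xy=O+RD@uw(p,u,w); a=PSI+p[2]-(np.pi/2 if end else 0)
    best=None
    for k in(0,1,-1):
        b=(a+k*np.pi)/2; r=np.pi*np.array([np.cos(b),np.sin(b),0]); j=bot.inverse_kinematics([*xy,z],r)
        if j is not None and (best is None or abs(j[5])<best[0]): best=(abs(j[5]),r)
    return [*xy,z],best[1]
def approach(p,u,w,end,zs=.14):
    q=bot.current_ee_pos()
    if q[2]<zs-.005: bot.line_to([q[0],q[1],zs],max_speed=.2)
    bot.goto(*pose(p,u,w,end,zs)); x,r=pose(p,u,w,end); bot.line_to(x,r,.12)
def follow(poses,u,w,end,v=.05,fmax=25):
    """carry the tool as if fixed in the rack frame along rack poses; stop on force"""
    fm=0
    for i,p in enumerate(poses):
        x,r=pose(p,u,w,end); bot.line_to(x,r,v); f=np.linalg.norm(bot.current_contact_force()[:2]); fm=max(fm,f)
        if f>fmax: print("STOP",i,len(poses),f); break
    print("force max",round(fm,1),"last",round(f,1),"t",round(bot.current_clock(),1)); return p
def shift(p,du,dw,n): return [(*uw(p,du*i/n,dw*i/n),p[2]) for i in range(1,n+1)]
def turn(p,th,u,w,n):
    """rack poses turning about the rack-frame point (u,w)"""
    c=uw(p,u,w); return [(*(c-rot2(t)@np.array([w,-u])),t) for t in np.linspace(p[2],th,n+1)[1:]]
def up(z=.14):
    q=bot.current_ee_pos(); bot.line_to([q[0],q[1],z],max_speed=.2)
E
python3 - <<'E'
from h import *
p=fit((-.188,-.005,.158))
bot.set_gripper(0.0)
approach(p,.135,0,True)
print(bot.current_contact_force())
q=follow(shift(p,-.022,0,2)+[],.135,0,True)   # closes the gap of 25 mm to about 3 mm
q=follow(shift(p,-.047,0,3),.135,0,True,v=.05)
up(); print(bot.current_joints())
fit(shift(p,-.022,0,1)[0],("side",)); c=bot.read_camera("side"); cv2.imwrite("pics/s1.png",c["pixels"])
E
```

```text
fit [-0.1886 -0.0034  0.1218] cost 0.485 post u,w [0.066 0.113]
[0.33142948 0.81948451 0.58032945]
force max 0.7 last 0.7 t 6.2
force max 0.7 last 0.7 t 7.4
[-4.09791998e-01  2.34604132e-02  1.89717272e+00  7.05308894e-05
  1.22303511e+00 -4.55429344e-01]
fit [-0.1905  0.0215  0.1154] cost 0.357 post u,w [0.09  0.113]
```

Run:
```python
from h import *
c=bot.read_camera("side"); a=c["pixels"].copy(); hsv=cv2.cvtColor(a,cv2.COLOR_BGR2HSV)
for n in("side","scene"):
  c=bot.read_camera(n);h=cv2.cvtColor(c["pixels"],cv2.COLOR_BGR2HSV); k=hull(c,(-.1905,.0215,.13)); m=np.zeros(h.shape[:2],np.uint8);cv2.fillConvexPoly(m,k.astype(int),1); print(n,np.percentile(h[m>0],[10,25,50,75,90],axis=0))
  b=c["pixels"].copy(); cv2.polylines(b,[k.astype(int)],1,(0,255,255),1); mm=cv2.inRange(h,(105,130,30),(130,255,255)); x,y=k.min(0).astype(int)-30
  crop=np.hstack([b[y:y+110,x:x+130],cv2.cvtColor(mm,cv2.COLOR_GRAY2BGR)[y:y+110,x:x+130]]); cv2.imwrite(f"pics/m_{n}.png",cv2.resize(crop,None,fx=3,fy=3)[:300])
cv2.imwrite("pics/m.png",np.vstack([cv2.imread("pics/m_side.png"),cv2.imread("pics/m_scene.png")]))
```

```text
side [[ 45.  16.  66.]
 [ 89.  58.  71.]
 [109. 212.  95.]
 [109. 227. 134.]
 [109. 232. 150.]]
scene [[ 60.1  26.   53. ]
 [100.  114.   56. ]
 [109.  184.   73. ]
 [110.  201.   97. ]
 [111.  210.  105. ]]
```

View pics/m.png

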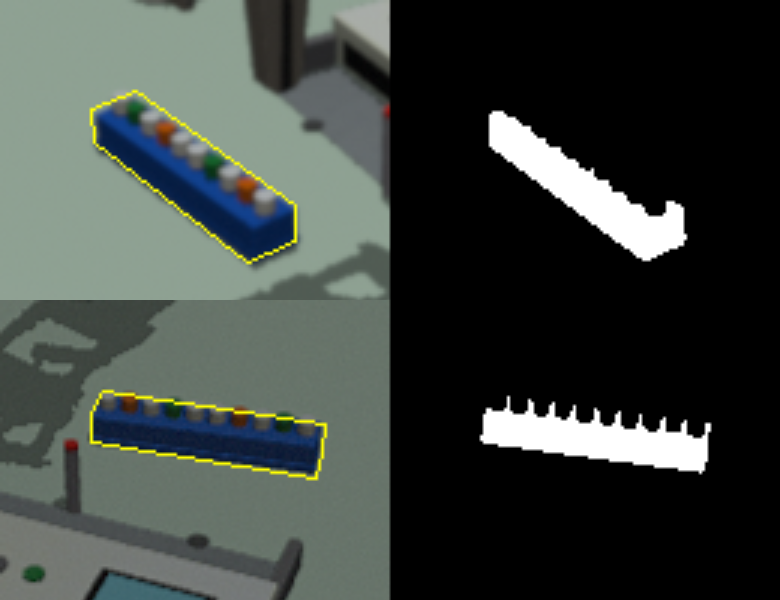

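The picture shows the rack has moved about 25 mm toward +y. The yellow outline fits, but the caps cut notches in the mask and bias the fit. I'll render the caps into the model, refit, then rotate and push.

```bash
cat >> h.py <<'E'
def render(c,p,S=4):
    im=np.zeros((480*S//1,640*S),np.uint8)
    cv2.fillConvexPoly(im,((hull(c,p)+.5)*S).astype(int),255)
    for i in range(10):
        o=O+RD@uw(p,(i-4.5)*.0195,0)
        k=[w2px(c,[o[0]+.0065*np.cos(a),o[1]+.0065*np.sin(a),z]) for a in np.arange(8)*np.pi/4 for z in(.03,.043)]
        cv2.fillConvexPoly(im,((cv2.convexHull(np.array(k,np.float32))[:,0]+.5)*S).astype(int),0)
    return cv2.resize(im,(640,480),interpolation=cv2.INTER_AREA)
def fit(p0,views=("side","scene")):
    data=[]
    for n in views:
        c=bot.read_camera(n); m=cv2.inRange(cv2.cvtColor(c["pixels"],cv2.COLOR_BGR2HSV),(105,130,20),(130,255,255))
        roi=np.zeros_like(m); cv2.fillConvexPoly(roi,hull(c,p0).astype(int),255); m&=cv2.dilate(roi,np.ones((51,51)))
        data.append((c,m))
    cost=lambda p:sum(cv2.absdiff(render(c,p),m).sum(dtype=float)/m.sum(dtype=float) for c,m in data)
    p=np.array(p0,float)
    for s in(1,.4):
        sim=p+np.vstack([np.zeros(3),np.diag([.012,.012,.1])*s])
        r=minimize(cost,p,method="Nelder-Mead",options=dict(initial_simplex=sim,xatol=2e-4,fatol=1e-4,maxiter=80)); p=r.x
    print("fit",p.round(4),"cost",round(r.fun,3),"post u,w",post_uw(p).round(3)); return p
E
cat > s2.py <<'E'
from h import *
p=fit((-.1905,.0215,.15))
bot.set_gripper(1.0)
U=.03
approach(p,U,-.055,False)
follow([p],U,-.034,False)
path=turn(p,.7,-.06,0,8)
print("post after turn",post_uw(path[-1]))
q=follow(path,U,-.029,False)
np.save("q.npy",q)
c=bot.read_camera("side"); cv2.imwrite("pics/s2.png",c["pixels"][150:390,200:520])
E
python3 s2.py
```

```text
fit [-0.1916  0.0189  0.1498] cost 0.443 post u,w [0.091 0.111]
force max 0.4 last 0.4 t 13.2
post after turn [0.12723848 0.01556567]
force max 1.2 last 0.8 t 15.5
```

View pics/s2.png

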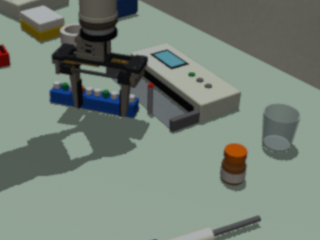

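The rack at about (50–137, 85–112) has turned with both fingers behind it, and its lead end is beside the post. Next: push it along its own x, past the post.

Run:
```python
from h import *
q=np.load("q.npy"); U=.03
q=follow(shift(q,0,.046,5),U,-.029,False)
follow([q],U,-.045,False); up(.2)
x,r=pose(q,-.14,0,True,.2); bot.goto(x,r)
print("expected",np.round(q,3),post_uw(q)); p=fit(q)
np.save("q.npy",p)
b=bot.read_camera("side"); a=b["pixels"].copy(); cv2.polylines(a,[hull(b,p).astype(int)],1,(0,255,255),1)
c=bot.read_camera("scene"); d=c["pixels"].copy(); cv2.polylines(d,[hull(c,p).astype(int)],1,(0,255,255),1)
cv2.imwrite("pics/s3.png",cv2.resize(np.hstack([a[190:310,240:440],d[190:310,200:400]]),None,fx=2,fy=2))
```

```text
force max 0.8 last 0.8 t 17.2
force max 0.3 last 0.3 t 17.7
expected [-0.127  0.062  0.7  ] [ 0.12723848 -0.03043433]
fit [-0.1247  0.0616  0.7053] cost 0.418 post u,w [ 0.126 -0.032]
```

View pics/s3.png

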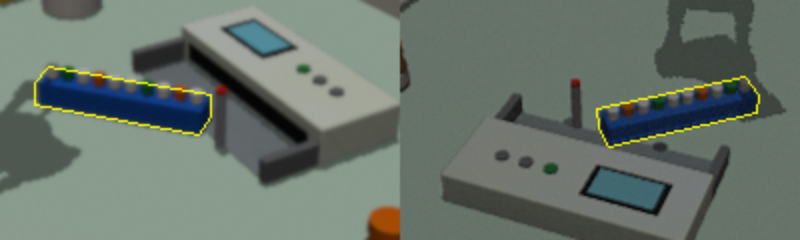

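The outline matches. The lead end is beside the post with a 6 mm side gap. Now push the trailing end along the rack's axis so the lead end slips behind the post.

Run:
```python
from h import *
p=np.load("q.npy"); bot.set_gripper(0.0)
approach(p,-.135,0,True)
follow([p],-.115,0,True)
q=follow(shift(p,.062,0,6),-.110,0,True,fmax=15)
follow([q],-.13,0,True); up(.2)
bot.set_gripper(1.0)
x,r=pose(q,-.10,-.08,False,.2); bot.goto(x,r)
print("expected",np.round(q,3),post_uw(q)); p=fit(q)
np.save("q.npy",p)
b=bot.read_camera("side"); a=b["pixels"].copy(); cv2.polylines(a,[hull(b,p).astype(int)],1,(0,255,255),1)
c=bot.read_camera("scene"); d=c["pixels"].copy(); cv2.polylines(d,[hull(c,p).astype(int)],1,(0,255,255),1)
cv2.imwrite("pics/s4.png",cv2.resize(np.hstack([a[190:310,240:440],d[190:310,200:400]]),None,fx=2,fy=2))
```

```text
force max 0.2 last 0.2 t 23.6
force max 1.0 last 0.7 t 25.9
force max 0.7 last 0.7 t 26.4
expected [-0.084  0.014  0.705] [ 0.06350583 -0.0324113 ]
fit [-0.0831  0.0148  0.7041] cost 0.703 post u,w [ 0.063 -0.034]
```

View pics/s4.png

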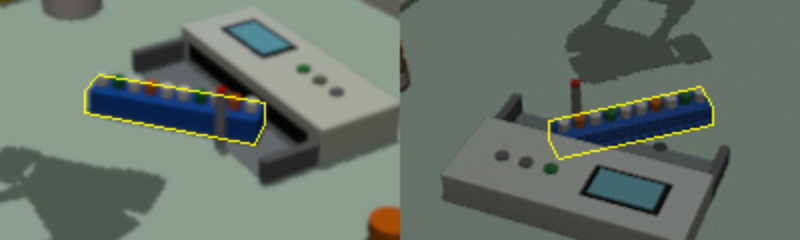

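The lead end is now behind the post: L ≈ 37 mm past it, with an 8 mm gap. Swing the trailing end in around the post, then push flush, watching the force.

Run:
```python
from h import *
p=np.load("q.npy"); U=-.035
approach(p,U,-.055,False); follow([p],U,-.034,False)
q=follow(turn(p,.0,.063,-.034,10),U,-.029,False,fmax=12)
print("pose",np.round(q,4),"tool",bot.current_ee_pos())
if abs(q[2])<1e-6:
    n=12; e=(-.0165,q[1],0.)   # up to 3.5 mm beyond nominal flush
    q=follow([(q[0]+(e[0]-q[0])*i/n,q[1],0.) for i in range(1,n+1)],U,-.029,False,v=.03,fmax=8)
print("pose",np.round(q,4),bot.current_contact_force().round(1)); np.save("q.npy",q)
```

```text
force max 0.9 last 0.9 t 32.6
force max 0.9 last 0.9 t 35.6
pose [-0.0343  0.0078  0.    ] tool [0.61309871 0.04244078 0.01203075]
STOP 10 12 10.673010141194139
force max 10.7 last 10.7 t 38.4
pose [-0.018   0.0078  0.    ] [-10.7  -0.7   8.2]
```

The push stopped at 10.7 N with the rack against the wall, 2 mm past nominal. Back off and check.

Run:
```python
from h import *
q=np.load("q.npy")
follow([q],-.035,-.05,False); up(.25)
bot.goto([.35,.2,.3],bot.current_tool_rot())
p=fit((-.02,q[1],0.),("side",))
b=bot.read_camera("side"); c=bot.read_camera("scene")
cv2.imwrite("pics/s5.png",cv2.convertScaleAbs(cv2.resize(np.hstack([b["pixels"][180:300,290:420],c["pixels"][220:340,215:375]]),None,fx=2.7,fy=2.7,interpolation=cv2.INTER_CUBIC),alpha=1.5))
print(bot.current_contact_force().round(1),bot.current_clock())
```

```text
force max 0.8 last 0.8 t 38.9
fit [-0.017   0.0164 -0.0088] cost 0.282 post u,w [ 0.072 -0.05 ]
[0.9 0.1 0.9] 41.6
```

View pics/s5.png

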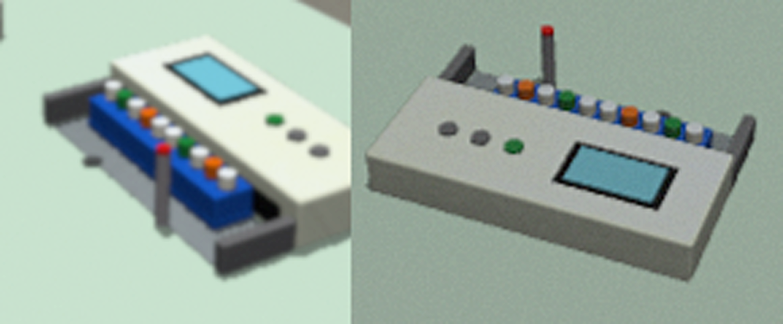

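The rack sits along the wall between the cheeks and behind the post: y ≈ 0.01–0.016, angle ≈ -0.01 rad. Handing in.

```bash
python3 -c "
from workcell import bot
print(bot.job_done())"
```

```text
the job is handed in; nothing more can be done
None
```

The rack is in the bay behind the post and flush along the back wall; the last camera check put it within about 0.01 rad of parallel and about 16 mm off-centre (limit 34 mm). I handed the job in at about 42 s with the arm clear; no verdict came back.

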